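# Gauge the red float between sliding jaws

## Task

Check the size of the red float on the sliding gauge: open the jaw, stand the float upright on the gauge's bed between the jaws, let go of it, then slide the jaw shut by its black post until the float is held against the fixed jaw and the sprung pad is pushed in about half of its stroke, gently, without ramming it. Leave the float there clamped and upright with the gauge released, and do not disturb the yellow float, reel cover, ashtray or turntable.

Things in the scene. Friction and masses are not known exactly. Their poses are not given: they have to be found in the camera images.
- gauge: Sliding bench gauge, screwed to the table: an aluminium bed plate 90 mm (its x) by 230 mm (its y) and 12 mm thick. Origin on the table below the bed, axes: y along the sliding direction, pointing from the fixed jaw towards the moving one (the opening direction), z up. The bed plate spans y -95 to +135 mm, its top is at z = 12 mm. The float must stand on this bed at x = 0, between the jaws. Position and yaw vary.
- stop: Dark steel fixed jaw of the gauge: a block 50 mm wide (gauge x), 22 mm thick (gauge y), 43 mm high standing on the bed. Its flat contact face looks to gauge +y and lies at gauge y = -60 mm. Origin at the foot of that face, at bed height, x = 0; axes as the gauge.
- jaw (a joint): Position in m of the moving jaw (blue carriage with black post), which slides along gauge y with about 8 N of dry friction and stays where it is left. The value is the gap between the fixed jaw's face and the pad's face while the pad is fully out: 0 = shut, 0.090 = fully open; it starts at 0.006 to 0.024, too narrow for the float. With the pad pushed in by p the gap is value + p. The carriage is 56 mm wide, 73 mm long in y, its top 45 mm above the table.
- jaw_grip (a point): Grip point of the moving jaw: in the upper half of a black square post 18 x 18 mm standing on the carriage, 68 mm above the table; the post spans heights 45 to 87 mm and is square to the gauge's axes. It moves with the jaw, at gauge x = 0 and gauge y = jaw value + 10 mm (70 mm behind the pad's face when the pad is out).
- pad (a joint): How far (m) the sprung steel pad on the front of the moving jaw is pushed in towards the carriage: 0 = fully out, 0.014 = bottomed. Spring: 1 N to start, 250 N/m, so about 2.8 N at half stroke (0.007). The pad is a plate 36 mm wide, 8 mm thick, 14 to 50 mm above the table, on a yellow stem; the bare stem between pad and carriage is 14 mm long when out and shortens as the pad is pushed in.
- pad_plate: The sprung pad itself; origin at gauge x = 0 on its contact face (which looks to gauge -y), at bed height.
- red_float_mid (a point): Centre of the red float: an upright cylinder 36 mm in diameter and 60 mm high with a white band round its middle and an 8 mm black nub 10 mm high on top, about 30 g. It stands in the steel tray on a floor 3 mm above the table; its z axis is up. On the gauge's bed the centre stands 42 mm above the table.
- red_float: The same red float, taken at the centre of its underside, z axis along the float.
- yellow_float_mid (a point): Centre of the yellow float beside it in the tray, 28 mm in diameter, 50 mm high plus a 10 mm nub. Leave it alone.
- tray: Stainless steel measuring tray fixed to the table, 180 x 110 mm, rim 12 mm high; origin at the centre of its underside. The two floats stand in it, about 90 mm apart along its long (x) axis, either way round.
- reel_cover: Grey plastic reel cover, a disc 90 mm across and 26 mm high lying on the table; origin at the centre of its underside. Leave it alone.
- ashtray: Blue ceramic ashtray with swivels in it, 110 mm across, 30 mm high; origin at the centre of its underside. Leave it alone.
- turntable_bin (a point): Middle of the bin nearest the robot of the white turntable with five clear bead bins, 270 mm across, 65 mm high, 80 mm over its hub; the bin is 85 mm from the turntable's axis. It turns easily; leave it alone.
Things that resemble listed ones, but are neither listed nor needed, are in the scene too. There is more than one size of the gauge; the job needs the larger. Several things look just like the red_float: the one meant starts nearest to the robot's base.

How it is judged:
On the way, in this order (a step that is already met when the one before it is completed fails the run):
1. the red float stands upright on the gauge's bed between the open jaws, let go, the pad not yet pushed in (z of red_float_mid in the frame of gauge between 0.039 and 0.045 m and x of red_float_mid in the frame of gauge between -0.015 and 0.015 m and y of red_float_mid in the frame of stop above 0.015 m and y of red_float_mid in the frame of pad_plate below -0.015 m and angle between red_float's own z axis and vertical below 0.1 rad and value of joint pad below 0.002 m and contact force between the fingers and red_float below 0.1 N), for 0.2 s.
2. the jaws are shut on the float: pad and fixed jaw both press it and the pad has given 3 mm or more (value of joint pad above 0.003 m and contact force between each of pad_plate, stop and red_float above 0.8 N and contact force between the fingers and red_float below 0.1 N), for 0.2 s.
At the end, for the whole second after the job is handed in: The red float stands upright (within 0.1 rad) on the gauge's bed (centre 39 to 45 mm above the table, within 15 mm of the gauge's middle line), at rest, pressed with over 0.8 N by both the fixed jaw and the pad, the pad being pushed in between 3 and 11.5 mm of its 14 mm stroke (value of joint pad between 0.003 and 0.0115 m and contact force between each of pad_plate, stop and red_float above 0.8 N and z of red_float_mid in the frame of gauge between 0.039 and 0.045 m and x of red_float_mid in the frame of gauge between -0.015 and 0.015 m and angle between red_float's own z axis and vertical below 0.1 rad and linear speed of red_float below 0.01 m/s); the robot touches nothing.
It fails at once if the float is squeezed or rammed by the pad with more than 12 N (contact force between pad_plate and red_float above 12 N).
It fails at once if the yellow float, reel cover, ashtray or turntable is moved by more than 20 mm (distance of any of yellow_float_mid, reel_cover, ashtray, turntable_bin from where it was at the start of the episode above 0.02 m).
It also fails if it takes over 64 s, if anything falls off the work surface, if the arm or the gripper's body presses on something with over 40 N, if the wrist force passes 120 N, or if a joint passes its speed limit or range.

## Robot

A 6-joint arm with a two-finger parallel gripper is mounted at the origin on the work surface. World frame = base frame: x ahead of the robot, y to its left, z up, the work surface at z = 0. Lengths are in m, angles in rad, forces in N, time in s.
With the tool pointing down it reaches from about 0.35 to 0.775 m from the base axis. Payload 5.5 kg.
Tool frame: the origin (TCP) lies on the centre line of the jaws, within the pads' length; the fingertips stand 11 mm ahead of it and the grasp point (between the pads) lies 8 mm behind it; z points along the fingers, y is the line along which they close (so a half turn about z gives the same grasp; the last joint's range is limited). The gripper opens to 85 mm and grips with 20 to 120 N. Pads are 22 mm wide; open, the fingers measure 114 mm over their backs; the gripper's body (76 mm by 85 mm) begins 54 mm behind the grasp point. The pads swing forward as they close: fully open they stand 13 mm farther back than shut.
Start: joints at [1.201, 0.313, 0.046, 1.304, 0, 1.431], TCP at [0.131, 0.56, 0.242] pointing down, gripper open.
Joint ranges: [-2.76, 2.76], [-0.86, 1.69], [-1.03, 1.26], [-2.2, 2.34], [-1.47, 1.5], [-3.14, 3.14]. Speed limits (rad/s): [2.57, 2.57, 3.14, 3.14, 3.14, 3.14].

## Interface

Orientations are given as a unit quaternion [w, x, y, z].
In Python, from workcell import get_state, eyes, env gives the robot as it stands.
- The arm moves only by the shell command python3 -m inch 'ROWS' [OPENING] [FORCE]. ROWS is JSON, one flat list of numbers, 4 for each row, row after row: the shift along the tool's x, y, z in cm, then the turn about the tool's z in rad. A call has exactly 5 rows; each row shifts and turns the commanded pose from where the row before left it, along the tool's axes as they then stand; what a row does not reach is not made up. A row lasts 1/12 s, in which the tool goes at most 41.7 mm and 7.16 degrees, less where a joint would pass 70% of its speed; a pose out of reach is approached as far as the arm can. A call is refused whole if a number of a shift passes 4.17 or a number of a turn 0.125, either way. A call with a gripper value outside its range is refused whole. OPENING is the opening, from -1 (shut) to 1 (fully open), set as the call begins (- or left out, the last holds). The fingers move at their own pace and stop on an object; FORCE is the grip in N (left out, the last holds). Time passes only in rows, so rows that do not move let the fingers close, or fill a call up. It gives the time, the measured TCP pose, the force, the opening and the grip force at its end, in the units of the state.
- get_state(): the state, without advancing time (a new reading comes with each control period).
- eyes.read_camera(name): name is "scene" or "top" or "wrist"; returns the picture (480x640x3 uint8, red, green, blue); there is no depth.
- eyes.camera_info(name): a dict with "fovy" (degrees; the focal length in pixels is half the picture's height over the tangent of half this angle, whatever the lens; pixels are square), "cx", "cy" (the principal point, pixels), "xyz" and "orientation" of the camera in the world. Camera axes: x right, y down, z forward; pixel columns grow to the right and rows downward; lengths in m; the calibration is good to about 2 mm. A picture is of the moment at which its call begins: read the wrist's pose just before it. camera_info takes no time and is no camera call; for the wrist camera it gives the pose at the moment of the call.
- env.hand_in(): hands the job in; it is judged then, once.
The state is a dict: "clock": time; "joint_pos": joint angles; "qvel": joint speeds; "tau": joint torques, N m; "tcp_pos": TCP position; "orientation": TCP orientation; "wrist_force": force on the tool from outside, world axes, zero at the start; "ft_torque": the same for the moment, N m; "finger_gap": finger opening in m; "grip_force": force on a finger pad.
Only numpy, scipy, OpenCV 4.12 (cv2) and the standard library are available. Lean on these libraries where they do the work, as an engineer would, in place of code of your own. Each camera call takes 0.05 s, during which the arm holds its last target. There are 200 camera calls.

## Working session

There is one attempt and no reset: what is moved stays moved. The work goes in short steps, Python scripts to look and compute and a shell command to move; the robot and the scene stay as the last step left them, time stands still between calls to the robot, and variables do not carry over. Pictures are saved under pics/ and viewed, at most 10 in all, crops included, and the job is handed in when it is done.

```bash
mkdir -p pics; ls; cat > h.py <<'E'
import numpy as np, cv2
from scipy.spatial.transform import Rotation as R
from workcell import get_state, eyes, env
def cam(n):
    i=eyes.camera_info(n); f=240/np.tan(np.radians(i["fovy"])/2)
    q=i["orientation"]; return f,i["cx"],i["cy"],np.array(i["xyz"]),R.from_quat([q[1],q[2],q[3],q[0]])
def ray(n,u,v,z,c=None):
    f,cx,cy,p,r=c or cam(n); d=r.apply([(u-cx)/f,(v-cy)/f,1]); return p+d*(z-p[2])/d[2]
def proj(n,P,c=None):
    f,cx,cy,p,r=c or cam(n); x=r.inv().apply(np.array(P)-p); return f*x[0]/x[2]+cx,f*x[1]/x[2]+cy
def shot(n,name):
    im=cv2.cvtColor(eyes.read_camera(n),cv2.COLOR_RGB2BGR); cv2.imwrite(f"pics/{name}.png",im); return im
def totool(P):
    s=get_state(); q=s["orientation"]; return R.from_quat([q[1],q[2],q[3],q[0]]).inv().apply(np.array(P)-s["tcp_pos"])*100
E
python3 - <<'E'
from h import *
for n in("top","scene"):
    shot(n,n+"0"); print(n,eyes.camera_info(n))
s=get_state(); print(s)
E
```

```text
pics
top {'fovy': 55.32956219808913, 'cx': 318.2504141750357, 'cy': 245.5652914468329, 'xyz': array([ 0.41964811, -0.07502803,  1.00310526]), 'orientation': array([ 0.05249638, -0.69692827,  0.71424108, -0.0373471 ])}
scene {'fovy': 57.64874176948916, 'cx': 313.98329649660286, 'cy': 241.46875913967656, 'xyz': array([1.13667414, 0.27248334, 0.59765069]), 'orientation': array([-0.21699496,  0.46661013,  0.76853583, -0.38018529])}
{'clock': 0.1, 'joint_pos': array([1.20140698e+00, 3.13905863e-01, 4.50594834e-02, 1.30361524e+00,
       1.10370501e-06, 1.43120245e+00]), 'qvel': array([-5.66215637e-04, -1.19150576e-03,  4.05585987e-03, -5.06788332e-04,
       -6.33605250e-06,  5.30753460e-04]), 'tau': array([ 2.58000218e-03, -4.81727064e+01,  2.99243706e+01,  1.26703887e-02,
       -1.22947881e-04, -2.20112321e-05]), 'tcp_pos': array([0.13081059, 0.55945074, 0.24149556]), 'orientation': array([-2.10155036e-04,  1.14645062e-01,  9.93406169e-01, -8.05686694e-04]), 'wrist_force': array([0.71993377, 0.35715671, 0.36576486]), 'ft_torque': array([-0.00143324,  0.02136381,  0.01373201]), 'grip_force': 0.0, 'finger_gap': 0.08528772406812249}
```

View pics/top0.png

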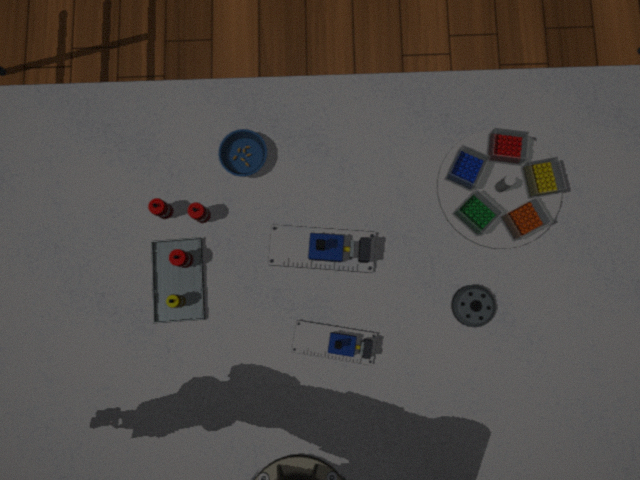

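View pics/scene0.png

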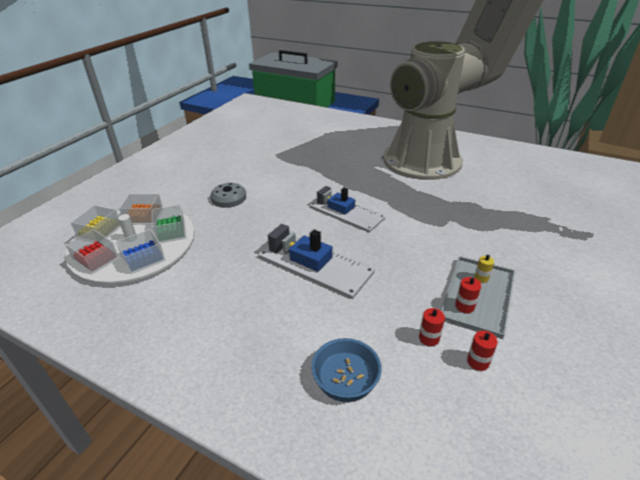

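Red float candidates, in top-view pixels:
- (180,258): in the tray and nearest the base, so this is my choice.
- (199,212) and (160,208): both stand on the table, so they are lookalikes.

Gauges: the large one is at (322,248), my choice. The small one is at (337,342).

Fixed jaws are at the right, so the opening direction is roughly world +y.

```bash
python3 - <<'E'
from h import *
im=cv2.imread("pics/top0.png"); c=cam("top")
print("corners",[ray("top",u,v,.012,c).round(3)[:2] for u,v in((271,226),(378,231),(375,272),(268,266))])
hsv=cv2.cvtColor(im,cv2.COLOR_BGR2HSV)
def blobs(m,a=30):
    n,l,s,ce=cv2.connectedComponentsWithStats(m); return [(s[i],ce[i].round(1)) for i in range(1,n) if s[i][4]>a]
red=cv2.inRange(hsv,(0,150,60),(8,255,255))|cv2.inRange(hsv,(172,150,60),(180,255,255))
for b in blobs(red): print("red",b, ray("top",*b[1],.05,c).round(3))
print("yel",ray("top",174,300,.05,c).round(3), "post",ray("top",321,244,.087,c).round(3),"stopjaw",ray("top",365,249,.055,c).round(3))
print("red nub", ray("top",179,257,.07,c).round(3))
print("ray red",[ray("scene",469,281,z).round(3) for z in(.073,)], proj("scene",[.42,.22,.068]))
P=cv2.resize(im[190:340,130:400],None,fx=2.9,fy=2.9,interpolation=cv2.INTER_CUBIC); cv2.imwrite("pics/crop.png",P)
print(eyes.camera_info("wrist"))
E
```

```text
corners [array([0.593, 0.048]), array([ 0.575, -0.187]), array([ 0.486, -0.177]), array([0.505, 0.055])]
red (array([497, 135,  25,  22, 458], dtype=int32), array([509. , 145.5])) [ 0.747 -0.469  0.05 ]
red (array([149, 199,  15,  15, 166], dtype=int32), array([156.1, 206. ])) [0.636 0.289 0.05 ]
red (array([188, 203,  16,  16, 180], dtype=int32), array([195.4, 210.1])) [0.625 0.204 0.05 ]
red (array([169, 250,  16,  16, 185], dtype=int32), array([176.7, 257.1])) [0.525 0.243 0.05 ]
yel [0.435 0.247 0.05 ] post [ 0.54  -0.062  0.087] stopjaw [ 0.531 -0.153  0.055]
red nub [0.523 0.231 0.07 ]
ray red [array([0.529, 0.24 , 0.073])] (np.float64(470.81025380045355), np.float64(244.87075877489437))
{'fovy': 64.55845047381447, 'cx': 325.4560426635111, 'cy': 250.4423552851, 'xyz': array([0.06646538, 0.57597519, 0.37291334]), 'orientation': array([0.10263407, 0.77695945, 0.61584877, 0.08081184])}
```

View pics/crop.png

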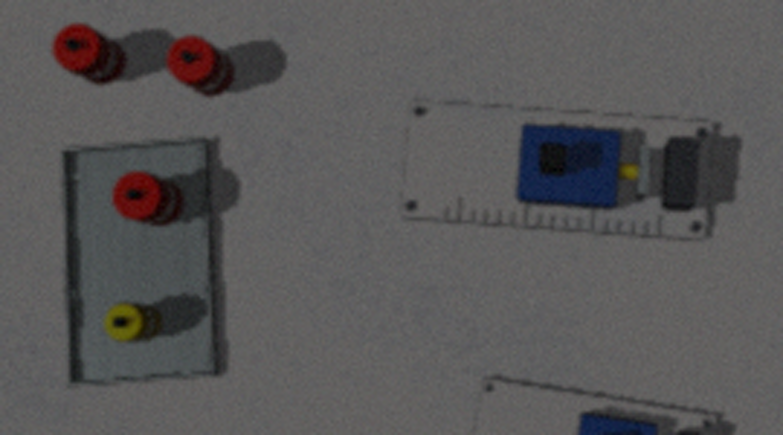

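The close crop shows the tray with the red float at crop (140,195) and the yellow float near the base at (123,322). The two lookalike reds are outside the tray. The large gauge has its stop at the right and its post at (551,157). I chose the float in the tray and the large gauge, and will go above the gauge first.

```bash
python3 -m inch '[0,0,0,0.125,0,0,0,0.125,0,0,0,0.125,0,0,0,0.125,0,0,0,0.125]' 1 && python3 -m inch '[0,0,0,0.125,0,0,0,0.125,0,0,0,0.125,0,0,0,0.125,0,0,0,0.125]' && python3 -m inch '[0,0,0,0.125,0,0,0,0.04,-3.2,2.5,0,0,-3.2,2.5,0,0,-3.2,2.5,0,0]' && python3 -m inch '[-3.2,2.5,0,0,-3.2,2.5,0,0,-3.2,2.5,0,0,-3.2,2.5,0,0,-3.2,2.5,0,0]' && python3 -m inch '[-3.2,2.5,0,0,-3.2,2.5,0,0,-3.2,2.5,0,0,-3.2,2.5,0,0,-3.2,2.5,0,0]' && python3 -m inch '[-3.2,2.5,0,0,-3.2,2.5,0,0,-3.2,2.5,0,0,-3,2,0,0,0,0,0,0]'
python3 - <<'E'
from h import *
c=cam("wrist"); print(c[:3],c[3],c[4].as_matrix().round(3)); im=shot("wrist","w1"); s=get_state(); print(s["tcp_pos"],s["orientation"],s["joint_pos"],s["clock"])
E
```

```text
clock: 0.52
tcp_pos: [0.1309, 0.5596, 0.2418]
orientation: [0.0, 0.417, 0.909, -0.001]
wrist_force: [0.9, -0.2, -0.0]
finger_gap: 0.0851
grip_force: 0.0
clock: 0.93
tcp_pos: [0.1309, 0.5596, 0.2418]
orientation: [0.0, 0.676, 0.736, -0.001]
wrist_force: [-0.3, 0.2, -0.5]
finger_gap: 0.0855
grip_force: 0.0
clock: 1.35
tcp_pos: [0.1986, 0.4575, 0.2414]
orientation: [0.0, 0.732, 0.681, -0.001]
wrist_force: [0.6, 0.3, 0.7]
finger_gap: 0.0857
grip_force: 0.0
clock: 1.77
tcp_pos: [0.3118, 0.288, 0.2421]
orientation: [-0.0, 0.733, 0.681, -0.0]
wrist_force: [1.1, 0.4, -0.6]
finger_gap: 0.0852
grip_force: 0.0
clock: 2.18
tcp_pos: [0.4248, 0.1191, 0.2422]
orientation: [-0.0, 0.733, 0.68, 0.0]
wrist_force: [1.3, 1.1, 0.2]
finger_gap: 0.0858
grip_force: 0.0
clock: 2.6
tcp_pos: [0.5129, -0.017, 0.2414]
orientation: [0.001, 0.735, 0.678, -0.0]
wrist_force: [-0.4, 0.2, -0.7]
finger_gap: 0.0857
grip_force: 0.0
(np.float64(379.947401976719), 325.4560426635111, 250.4423552851) [0.51694165 0.04972107 0.37264774] [[ 0.997 -0.079 -0.018]
 [-0.081 -0.963 -0.259]
 [ 0.003  0.259 -0.966]]
[ 0.51093821 -0.01454109  0.24129292] [-2.82018981e-04  7.34480048e-01  6.78630132e-01 -3.52508196e-04] [-1.85478104e-01  1.90496758e-01 -1.17920871e-01  1.26325201e+00
 -2.29154384e-04  1.46432259e+00] 2.65
```

View pics/w1.png

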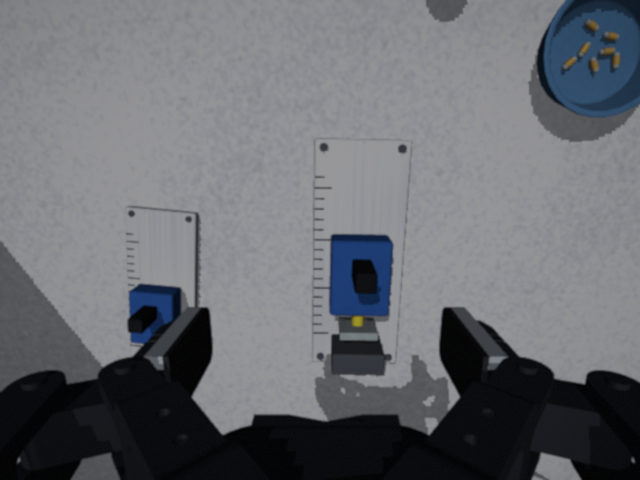

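The wrist view shows the large gauge in the middle, with the blue carriage around (361,275), post top at about (367,284), stop at (357,354) and screws at (324,147), (403,149), (321,356) and (392,357).

```bash
cat >> h.py <<'E'
def gauge():  # from w1 hand-picked features
    pass
E
python3 - <<'E'
from h import *
c=cam("wrist"); im=cv2.imread("pics/w1.png"); g=im.max(2)
def P(u,v,z): return ray("wrist",u,v,z,c)[:2]
S=[P(*p,.012) for p in((324,147),(403,149),(321,356),(392,357))]; print(np.round(S,4))
y=(S[0]+S[1]-S[2]-S[3]); y/=np.linalg.norm(y); print("ydir",y,np.arctan2(-y[0],y[1]))
x=np.array([y[1],-y[0]]); ctr=np.mean(S,0); o=ctr-.02*y; print("ctr",ctr,"origin",o)
G=lambda p:((p-o)@x).round(4).__repr__()+" "+((p-o)@y).round(4).__repr__()
m=cv2.inRange(g[225:312,345:385],0,38); n,l,s,ce=cv2.connectedComponentsWithStats(m); print(s,ce)
print("post low edge mid",G(P(367,292,.087)),G(P(367,276,.087)))
hs=cv2.cvtColor(im,cv2.COLOR_BGR2HSV); b=cv2.inRange(hs,(105,120,60),(125,255,255)); b[:,:310]=0; b[:, 420:]=0; b[:200]=0
xx,yy,w,h=cv2.boundingRect(b); print(xx,yy,w,h)
print("stop top",[G(P(u,v,.055)) for u,v in((330,362),(384,362),(332,336),(381,336))])
print("pad",G(P(357,340,.05)),G(P(357,332,.05)))
big=cv2.resize(im[215:385,300:420],None,fx=3.4,fy=3.4,interpolation=cv2.INTER_CUBIC); cv2.imwrite("pics/w1c.png",cv2.convertScaleAbs(big,alpha=1.6))
E
```

```text
[[ 0.5142  0.0539]
 [ 0.5863  0.0464]
 [ 0.4938 -0.1592]
 [ 0.5689 -0.1664]]
ydir [0.08851743 0.99607463] -0.08863343266897313
ctr [ 0.54077868 -0.05632485] origin [ 0.53900833 -0.07624635]
[[   0    0   40   87 2767]
 [   7   35   25   33  713]] [[19.62305746 40.82833394]
 [19.02244039 51.42776999]]
post low edge mid np.float64(-0.0006) np.float64(0.0152) np.float64(-0.0011) np.float64(0.0287)
330 235 62 81
stop top ['np.float64(-0.0289) np.float64(-0.0675)', 'np.float64(0.0218) np.float64(-0.0671)', 'np.float64(-0.0274) np.float64(-0.0406)', 'np.float64(0.0177) np.float64(-0.0402)']
pad np.float64(-0.0038) np.float64(-0.0472) np.float64(-0.004) np.float64(-0.0389)
```

View pics/w1c.png

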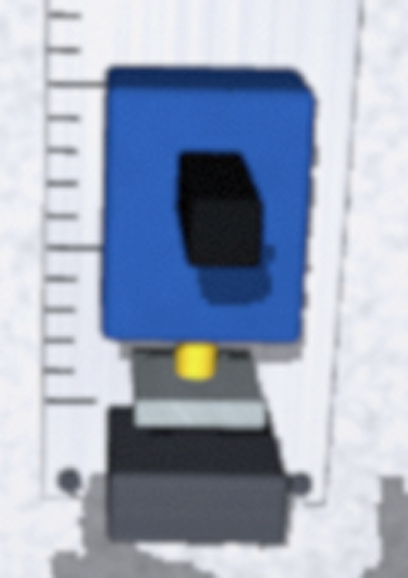

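The crop shows the tops as the lower faces: post top centred at crop (226,232), stop top spanning y 475–540, and pad top at y 400–428.

```bash
python3 - <<'E'
from h import *
c=cam("wrist")
def P(u,v,z): return ray("wrist",300+u/3.4,215+v/3.4,z,c)[:2]
q=np.array([P(180,8,.045),P(1,1,.045)])
post=P(226,232,.087); sf=[P(107,475,.055),P(283,475,.055)]; sb=P(197,541,.055)
ca=[P(107,88,.045),P(316,95,.045),P(103,340,.045),P(300,344,.045)]; pad=P(199,428,.05)
print("post",post,"stopfront",sf,"back",sb,"carr",np.round(ca,4),"padface",pad)
y=np.array([.0805,.9968]); x=np.array([y[1],-y[0]])
st=np.mean(sf,0)
for n,p in(("post",post),("pad",pad),("back",sb),("carr",np.mean(ca,0))): print(n,((p-st)@x).round(4),((p-st)@y).round(4))
l=(ca[0]+ca[1]-ca[2]-ca[3]); print("carr yaw",np.arctan2(l[0],l[1])); l=sf[1]-sf[0]; print("stop yaw",np.arctan2(-l[1],l[0]))
print("tool d to post (cm)",totool([*post,.06]))
E
```

```text
post [ 0.53970185 -0.05359654] stopfront [array([ 0.50620048, -0.13343864]), array([ 0.55438525, -0.13729371])] back [ 0.52965701 -0.15592409] carr [[ 0.5144 -0.0269]
 [ 0.5687 -0.0331]
 [ 0.5079 -0.0978]
 [ 0.5619 -0.1034]] padface [ 0.53246989 -0.12393315]
post 0.0028 0.0823
pad 0.0012 0.0116
back 0.001 -0.0205
carr 0.0023 0.0705
carr yaw 0.09360947633240457
stop yaw 0.0798358338683385
tool d to post (cm) [-3.66390531  3.19180851 18.12694461]
```

```bash
python3 -m inch '[-1.2,1.1,0,0.008,-1.2,1.1,2,0,-1.2,1,3,0,0,0,3,0,0,0,3,0]' && python3 -m inch '[0,0,3,0,0,0,2.5,0,0,0,1.6,0,0,0,0,0,0,0,0,0]' && python3 -m inch '[0,0,0,0,0,0,0,0,0,0,0,0,0,0,0,0,0,0,0,0]' -1 40 &&  python3 -m inch '[0,0,0,0,0,0,0,0,0,0,0,0,0,0,0,0,0,0,0,0]'
```

```text
clock: 3.07
tcp_pos: [0.5386, -0.0496, 0.1311]
orientation: [-0.0, 0.735, 0.678, 0.0]
wrist_force: [-0.1, -0.1, -0.2]
finger_gap: 0.0853
grip_force: 0.0
clock: 3.48
tcp_pos: [0.5374, -0.0488, 0.0607]
orientation: [-0.001, 0.735, 0.678, -0.001]
wrist_force: [-0.6, 0.2, 0.8]
finger_gap: 0.0852
grip_force: 0.0
clock: 3.9
tcp_pos: [0.5394, -0.0502, 0.0621]
orientation: [0.001, 0.736, 0.678, 0.0]
wrist_force: [-0.7, 0.2, -0.2]
finger_gap: 0.0253
grip_force: 0.0
clock: 4.32
tcp_pos: [0.5428, -0.0505, 0.0628]
orientation: [0.003, 0.735, 0.678, 0.003]
wrist_force: [8.4, 1.1, -0.7]
finger_gap: 0.0173
grip_force: 43.0
```

```bash
python3 -m inch '[0.5,0.3,0,0.008,1,0,0,0,1.5,0,0,0,1.5,0,0,0,1.5,0,0,0]' && python3 -m inch '[0.8,0,0,0,0.4,0,0,0,0,0,0,0,0,0,0,0,0,0,0,0]' && python3 -m inch '[0,0,0,0,0,0,0,0,0,0,0,0,0,0,-3,0,0,0,-4,0]' 1 && python3 -m inch '[0,0,-4,0,0,0,-4,0,0,0,-2,0,0,0,0,0,0,0,0,0]'
python3 - <<'E'
from h import *
im=shot("top","top1"); c=cam("wrist"); w=shot("wrist","w2")
big=cv2.resize(im[190:330,130:400],None,fx=2.9,fy=2.9,interpolation=cv2.INTER_CUBIC)
print(c[3],c[4].as_quat()); print(get_state()["tcp_pos"])
E
```

```text
clock: 4.73
tcp_pos: [0.5486, 0.0071, 0.0627]
orientation: [0.003, 0.739, 0.674, -0.001]
wrist_force: [0.1, -9.4, 3.7]
finger_gap: 0.0171
grip_force: 43.0
clock: 5.15
tcp_pos: [0.55, 0.0205, 0.0627]
orientation: [0.002, 0.738, 0.674, 0.001]
wrist_force: [1.4, -2.8, 4.8]
finger_gap: 0.017
grip_force: 43.4
clock: 5.57
tcp_pos: [0.5445, 0.0219, 0.128]
orientation: [-0.004, 0.738, 0.675, -0.003]
wrist_force: [1.3, -0.3, -0.1]
finger_gap: 0.0765
grip_force: 0.0
clock: 5.98
tcp_pos: [0.5489, 0.0215, 0.2324]
orientation: [0.001, 0.738, 0.675, 0.001]
wrist_force: [-0.5, 0.5, -0.1]
finger_gap: 0.0854
grip_force: 0.0
[0.55285646 0.08786516 0.36214078] [ 0.99052997 -0.04493002 -0.00557836  0.12961695]
[0.54733347 0.02156926 0.22976022]
```

View pics/w2.png

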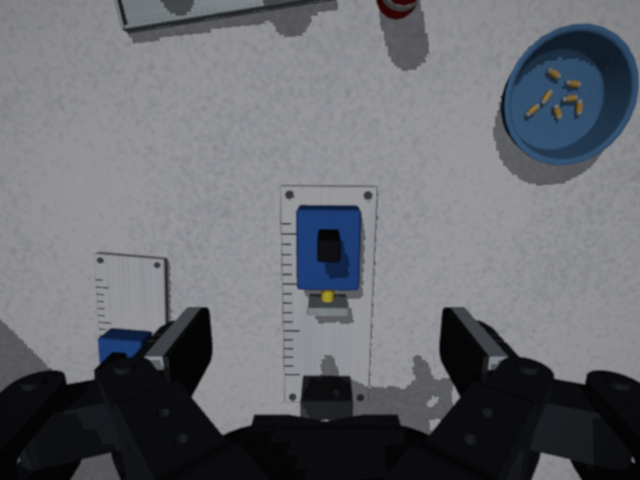

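The jaw now stands open: carriage at (329,248), pad top front edge at v≈316, stop at (327,380). Next I go over the tray for a closer look at the float.

```bash
python3 -m inch '[3.1,-0.7,0,0,3.1,-0.7,0,0,3.1,-0.7,0,0,3.1,-0.7,0,0,3.1,-0.7,0,0]' 1 && python3 -m inch '[0,0,0,0,0,0,0,0,0,0,0,0,0,0,0,0,0,0,0,0]'
python3 - <<'E'
from h import *
c=cam("wrist"); w=shot("wrist","w3"); print(get_state()["tcp_pos"])
hs=cv2.cvtColor(w,cv2.COLOR_BGR2HSV)
red=cv2.inRange(hs,(0,150,60),(8,255,255))|cv2.inRange(hs,(172,150,60),(180,255,255))
n,l,s,ce=cv2.connectedComponentsWithStats(red)
for i in range(1,n):
    if s[i][4]>60: print(s[i],ce[i],ray("wrist",*ce[i],.055,c))
E
```

```text
clock: 6.5
tcp_pos: [0.5257, 0.18, 0.2288]
orientation: [-0.001, 0.738, 0.674, -0.002]
wrist_force: [0.3, 0.1, 0.6]
finger_gap: 0.0854
grip_force: 0.0
clock: 6.92
tcp_pos: [0.5273, 0.1777, 0.2307]
orientation: [-0.0, 0.739, 0.674, -0.0]
wrist_force: [-0.6, 0.5, 0.4]
finger_gap: 0.0853
grip_force: 0.0
[0.52747068 0.17773967 0.23098375]
[ 428   47   53   51 1803] [455.96117582  71.82140876] [0.63425096 0.29035438 0.055     ]
[ 292  129   45   46 1540] [314.39220779 151.76363636] [0.52372666 0.24283357 0.055     ]
[ 416  166   49   44 1541] [440.66190785 186.51265412] [0.62170896 0.2067066  0.055     ]
```

View pics/w3.png

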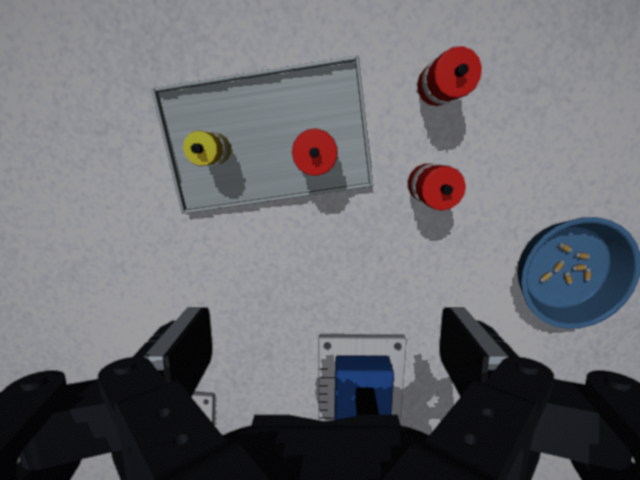

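The red float's top is at (314,152), nearly under the camera, with yellow at (203,148). The lookalikes at (447,75) and (437,187) are clear of the fingers. Grasping now.

```bash
python3 -m inch '[2,-0.4,0,0,2.4,-0.4,0,0,2,-0.2,2,0,0,0,3,0,0,0,3,0]' && python3 -m inch '[0,0,3,0,0,0,3,0,0,0,3,0,0,0,2.4,0,0,0,0,0]' && python3 -m inch '[0,0,0,0,0,0,0,0,0,0,0,0,0,0,0,0,0,0,0,0]' -1 20 &&  python3 -m inch '[0,0,0,0,0,0,0,0,0,0,0,0,0,0,0,0,0,0,0,0]'
```

```text
clock: 7.38
tcp_pos: [0.5243, 0.2441, 0.1515]
orientation: [0.001, 0.738, 0.675, 0.002]
wrist_force: [-0.5, 0.2, 0.1]
finger_gap: 0.0853
grip_force: 0.0
clock: 7.8
tcp_pos: [0.5196, 0.2414, 0.0323]
orientation: [-0.002, 0.739, 0.674, -0.004]
wrist_force: [-0.8, -0.4, 0.2]
finger_gap: 0.0857
grip_force: 0.0
clock: 8.22
tcp_pos: [0.5246, 0.2439, 0.0394]
orientation: [0.001, 0.738, 0.675, 0.002]
wrist_force: [-0.5, 0.5, 6.4]
finger_gap: 0.0355
grip_force: 19.9
clock: 8.63
tcp_pos: [0.5247, 0.2439, 0.0394]
orientation: [0.001, 0.738, 0.675, 0.002]
wrist_force: [0.1, -0.1, 6.6]
finger_gap: 0.0355
grip_force: 20.0
```

```bash
python3 -m inch '[0,0,-1,0,0,0,-3,0,0,0,-4,0,0,0,-4,0,0,0,-3,0]' && python3 -m inch '[-2,0.3,0,0,-3.4,0.4,0,0,-3.5,0.5,0,0,-3.5,0.5,0,0,-3.5,0.5,0,0]' && python3 -m inch '[-3.5,0.5,0,0,-3.5,0.5,0,0,-3.5,0.4,0,0,-3.4,0.4,0,0,-2.7,0.4,0,0]' && python3 -m inch '[-2,0,0,0,0,0,0,0,0,0,0,0,0,0,0,0,0,0,0,0]'
python3 - <<'E'
from h import *
c=cam("wrist");w=shot("wrist","w4"); s=shot("scene","s4"); print(totool([.538,-.1035,.049]))
cv2.imwrite("pics/s4c.png",cv2.resize(s[130:330,200:420],None,fx=3,fy=3,interpolation=cv2.INTER_CUBIC))
E
```

```text
clock: 9.05
tcp_pos: [0.5235, 0.2438, 0.1915]
orientation: [0.001, 0.738, 0.675, 0.001]
wrist_force: [0.7, 1.4, -0.3]
finger_gap: 0.0357
grip_force: 20.2
clock: 9.47
tcp_pos: [0.5305, 0.0821, 0.1884]
orientation: [0.0, 0.738, 0.675, 0.0]
wrist_force: [0.4, -0.3, -0.4]
finger_gap: 0.0354
grip_force: 20.2
clock: 9.88
tcp_pos: [0.5374, -0.0864, 0.1883]
orientation: [0.001, 0.739, 0.674, 0.0]
wrist_force: [-0.5, -0.4, -0.5]
finger_gap: 0.0351
grip_force: 20.2
clock: 10.3
tcp_pos: [0.5358, -0.1029, 0.1876]
orientation: [-0.0, 0.738, 0.675, 0.0]
wrist_force: [0.0, -0.4, -0.4]
finger_gap: 0.0352
grip_force: 20.2
[-0.05378971  0.2114047  13.84935403]
```

View pics/s4c.png

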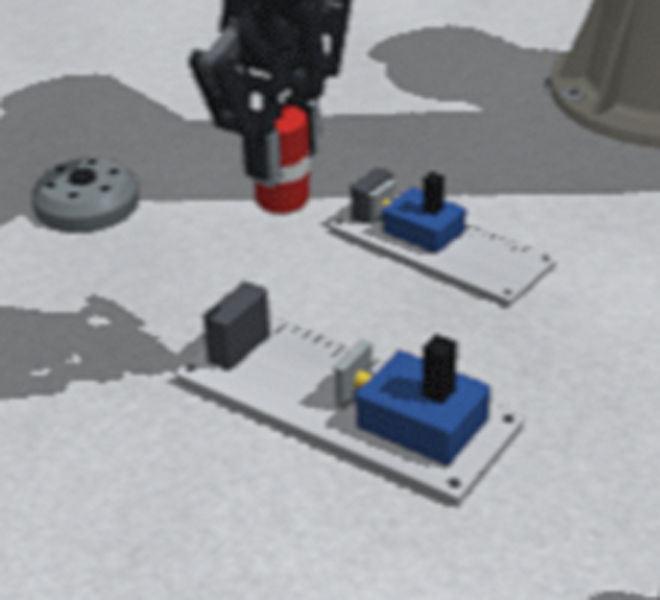

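The float is held upright, jaw wide open and clear in the scene view. Lowering it.

```bash
python3 -m inch '[0,0.2,3,0,0,0,3,0,0,0,3,0,0,0,2.4,0,0,0,1,0]' && python3 -m inch '[0,0,0.7,0,0,0,0,0,0,0,0,0,0,0,0,0,0,0,0,0]'; python3 - <<'E'
from h import *
s=shot("scene","s5"); cv2.imwrite("pics/s5c.png",cv2.resize(s[180:330,240:420],None,fx=3.6,fy=3.6,interpolation=cv2.INTER_CUBIC))
E
```

```text
clock: 10.82
tcp_pos: [0.5357, -0.1024, 0.0599]
orientation: [-0.002, 0.738, 0.675, -0.001]
wrist_force: [-0.8, 0.4, -0.4]
finger_gap: 0.035
grip_force: 20.2
clock: 11.23
tcp_pos: [0.5392, -0.1045, 0.0579]
orientation: [0.001, 0.738, 0.675, 0.001]
wrist_force: [0.3, 0.9, 0.1]
finger_gap: 0.0353
grip_force: 20.2
```

View pics/s5c.png

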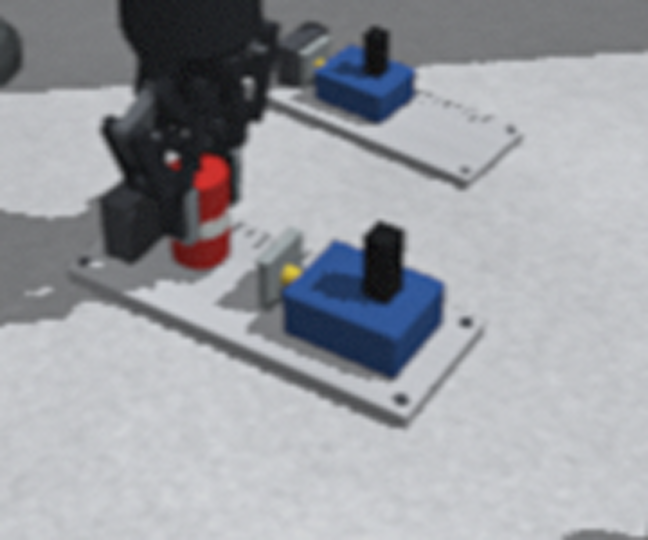

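The float hangs just above the bed, between the stop and the pad. Lowering until it touches.

```bash
python3 -m inch '[0,0,0.4,0,0,0,0.3,0,0,0,0.2,0,0,0,0,0,0,0,0,0]'
```

```text
clock: 11.7
tcp_pos: [0.5381, -0.1043, 0.0482]
orientation: [0.0, 0.738, 0.675, 0.0]
wrist_force: [-2.0, 1.8, 8.6]
finger_gap: 0.0354
grip_force: 21.0
```

```bash
python3 -m inch '[0,0,-0.1,0,0,0,0,0,0,0,0,0,0,0,0,0,0,0,0,0]' - && python3 -m inch '[0,0,0,0,0,0,0,0,0,0,0,0,0,0,0,0,0,0,0,0]' 0.6 && python3 -m inch '[0,0,0,0,0,0,-2,0,0,0,-4,0,0,0,-4,0,0,0,-3,0]' && python3 -m inch '[3.5,0,0,0,3.5,0,0,0,3.5,0,0,0,2,0,0,0,0,0,0,0]' 1 && python3 -m inch '[0,0,0,0,0,0,0,0,0,0,0,0,0,0,0,0,0,0,0,0]'
python3 - <<'E'
from h import *
c=cam("wrist"); w=shot("wrist","w6"); s=get_state(); print(s["tcp_pos"],s["orientation"])
s=shot("scene","s6"); t=np.hstack([cv2.resize(w[150:420,230:430],(400,540)),cv2.resize(s[200:320,240:325],(382,540))]); cv2.imwrite("pics/c6.png",cv2.convertScaleAbs(t,alpha=1.3))
np.save("c6.npy",np.r_[c[3],c[4].as_quat()])
E
```

```text
clock: 12.12
tcp_pos: [0.5379, -0.1042, 0.0483]
orientation: [0.0, 0.738, 0.675, 0.0]
wrist_force: [-1.1, -0.3, 2.9]
finger_gap: 0.0353
grip_force: 20.6
clock: 12.53
tcp_pos: [0.5378, -0.1041, 0.0481]
orientation: [-0.0, 0.738, 0.675, -0.0]
wrist_force: [-0.1, 0.1, -0.1]
finger_gap: 0.0685
grip_force: 0.0
clock: 12.95
tcp_pos: [0.5383, -0.1043, 0.1811]
orientation: [0.001, 0.738, 0.675, 0.0]
wrist_force: [0.6, -0.4, -0.2]
finger_gap: 0.0681
grip_force: 0.0
clock: 13.37
tcp_pos: [0.549, 0.0239, 0.1784]
orientation: [-0.0, 0.737, 0.676, 0.001]
wrist_force: [-0.1, -0.5, -0.5]
finger_gap: 0.0853
grip_force: 0.0
clock: 13.78
tcp_pos: [0.5491, 0.0193, 0.1782]
orientation: [-0.0, 0.739, 0.674, -0.0]
wrist_force: [0.1, -0.0, 1.1]
finger_gap: 0.0853
grip_force: 0.0
[0.54914632 0.0194069  0.17822848] [-3.25724250e-05  7.38704175e-01  6.74029777e-01 -3.76008335e-05]
```

View pics/c6.png

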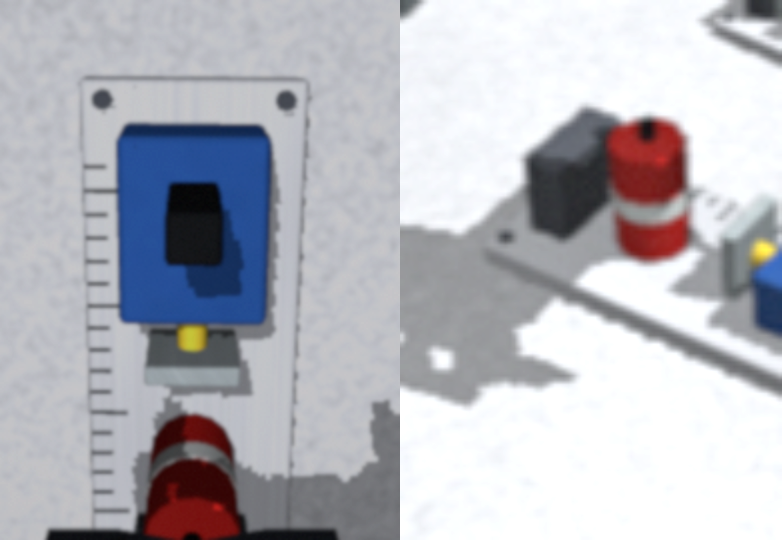

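The float stands upright and free between the stop and the open pad. The post top is at crop (194,238) and the pad front edge at y=384. Now I measure the travel.

```bash
python3 - <<'E'
from h import *
f=379.947;a=np.load("c6.npy"); c=(f,325.456,250.442,a[:3],R.from_quat(a[3:]))
P=lambda u,v,z:ray("wrist",u,v,z,c)[:2]
y=np.array([.09,.996]);x=np.array([y[1],-y[0]])
post=P(327,269,.087);pad=P(326,342,.05); print("w6 post",post,"pad",pad,((post-pad)@y))
S=[P(230+u/2,150+v/2,.012) for u,v in((102,99),(287,100))];print("screws",S, "mid->post y",(np.mean(S,0)-post)@y)
c2=(f,325.456,250.442,np.array([0.55285646,0.08786516,0.36214078]),R.from_quat([0.99052997,-0.04493002,-0.00557836,0.12961695]))
w=cv2.imread("pics/w2.png").max(2).astype(int)
print("stop col",list(zip(range(366,406,1),w[366:406,315:340].mean(1).round()))); print("post col",w[226:268,329]); print("pad",w[290:322,315])
for v in(390,392,394,396): print(v,ray("wrist",327,v,.055,c2)[:2])
print(totool([*post,.062]))
E
```

```text
w6 post [0.5487887  0.01469272] pad [ 0.54187228 -0.05463689] 0.06967477632025873
screws [array([0.5163312 , 0.05091663]), array([0.58840058, 0.04384245])] mid->post y 0.03287801946082103
stop col [(366, np.float64(115.0)), (367, np.float64(114.0)), (368, np.float64(113.0)), (369, np.float64(113.0)), (370, np.float64(112.0)), (371, np.float64(113.0)), (372, np.float64(113.0)), (373, np.float64(112.0)), (374, np.float64(101.0)), (375, np.float64(74.0)), (376, np.float64(41.0)), (377, np.float64(21.0)), (378, np.float64(16.0)), (379, np.float64(15.0)), (380, np.float64(15.0)), (381, np.float64(14.0)), (382, np.float64(14.0)), (383, np.float64(14.0)), (384, np.float64(14.0)), (385, np.float64(14.0)), (386, np.float64(14.0)), (387, np.float64(14.0)), (388, np.float64(15.0)), (389, np.float64(16.0)), (390, np.float64(16.0)), (391, np.float64(18.0)), (392, np.float64(18.0)), (393, np.float64(17.0)), (394, np.float64(17.0)), (395, np.float64(16.0)), (396, np.float64(16.0)), (397, np.float64(15.0)), (398, np.float64(15.0)), (399, np.float64(17.0)), (400, np.float64(23.0)), (401, np.float64(29.0)), (402, np.float64(35.0)), (403, np.float64(38.0)), (404, np.float64(38.0)), (405, np.float64(37.0))]
post col [116 115 101  62  21   5   6   6   4   5   8   6   9  10  13  16  19  18
  18  19  18  19  20  17  20  18  19  18  17  18  18  17  18  17  19  28
  49  65  70  71  71  71]
pad [ 83  91  92  76  49  39  49  60  65  65  65  65  66  65  65  66  67  85
 113 127 128 127 126 126 127 124 115 114 121 137 149 152]
390 [ 0.53495501 -0.12707928]
392 [ 0.53476453 -0.1292011 ]
394 [ 0.53457345 -0.13132954]
396 [ 0.53438178 -0.13346462]
[-4.87691021e-01  1.09886953e-02  1.16249330e+01]
```

```bash
python3 -m inch '[-0.5,0,2,0,0,0,3,0,0,0,3,0,0,0,2.6,0,0,0,1,0]' && python3 -m inch '[0,0,0,0,0,0,0,0,0,0,0,0,0,0,0,0,0,0,0,0]' -1 40 && python3 -m inch '[0,0,0,0,0,0,0,0,0,0,0,0,0,0,0,0,0,0,0,0]' && python3 -m inch '[-0.3,0,0,0,-0.4,0,0,0,-0.4,0,0,0,-0.4,0,0,0,-0.4,0,0,0]'
```

```text
clock: 14.3
tcp_pos: [0.5461, 0.0152, 0.0587]
orientation: [-0.002, 0.738, 0.674, -0.002]
wrist_force: [-0.8, -0.4, -0.5]
finger_gap: 0.0855
grip_force: 0.0
clock: 14.72
tcp_pos: [0.55, 0.0152, 0.064]
orientation: [0.001, 0.738, 0.675, 0.001]
wrist_force: [-0.4, -0.6, -0.4]
finger_gap: 0.0255
grip_force: 0.0
clock: 15.13
tcp_pos: [0.5495, 0.0153, 0.0638]
orientation: [0.001, 0.738, 0.674, 0.001]
wrist_force: [-1.2, 0.9, 6.4]
finger_gap: 0.0173
grip_force: 39.6
clock: 15.55
tcp_pos: [0.5478, -0.0016, 0.0638]
orientation: [-0.001, 0.738, 0.675, 0.002]
wrist_force: [-1.0, 9.0, 6.0]
finger_gap: 0.0175
grip_force: 39.9
```

```bash
python3 -m inch '[-0.4,0,0,0,-0.4,0,0,0,-0.4,0,0,0,-0.4,0,0,0,-0.3,0,0,0]' && python3 -m inch '[-0.2,0,0,0,-0.2,0,0,0,-0.2,0,0,0,-0.2,0,0,0,-0.2,0,0,0]' && python3 -m inch '[-0.1,0,0,0,-0.1,0,0,0,0,0,0,0,0,0,0,0,0,0,0,0]'
python3 - <<'E'
from h import *
c=cam("wrist"); w=shot("wrist","w7"); s=shot("scene","s7"); print(get_state()["tcp_pos"])
np.save("c7.npy",np.r_[c[3],c[4].as_quat()])
t=np.hstack([cv2.resize(w[200:400,230:430],(400,400)),cv2.resize(s[215:295,255:335],(400,400),interpolation=cv2.INTER_CUBIC)]); cv2.imwrite("pics/c7.png",cv2.convertScaleAbs(t,alpha=1.4))
E
```

```text
clock: 15.97
tcp_pos: [0.5459, -0.0207, 0.0638]
orientation: [-0.001, 0.738, 0.675, 0.002]
wrist_force: [-0.8, 8.4, 7.1]
finger_gap: 0.0174
grip_force: 40.0
clock: 16.38
tcp_pos: [0.5449, -0.0304, 0.0638]
orientation: [-0.001, 0.738, 0.675, 0.002]
wrist_force: [-0.8, 9.0, 7.2]
finger_gap: 0.0177
grip_force: 40.0
clock: 16.8
tcp_pos: [0.5447, -0.0325, 0.0638]
orientation: [-0.001, 0.738, 0.675, 0.002]
wrist_force: [-1.4, 7.9, 8.4]
finger_gap: 0.0173
grip_force: 40.0
[ 0.54471914 -0.03250326  0.06384874]
```

View pics/c7.png

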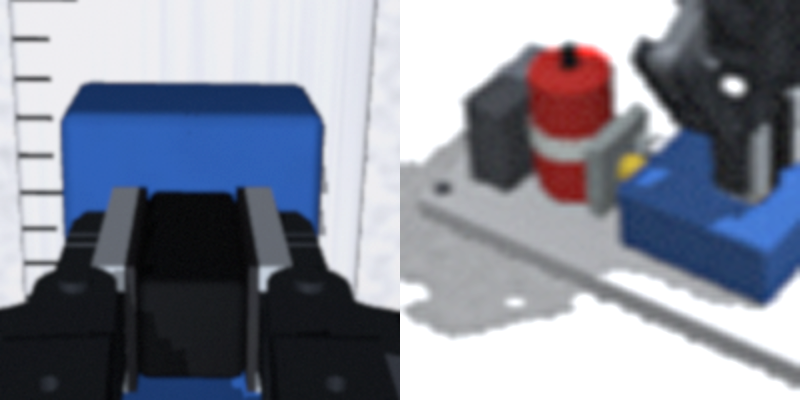

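The pad has just reached the float, which touches the stop and is still upright. About 5 mm more travel is needed, slowly, then I release and measure numerically.

```bash
python3 -m inch '[-0.1,0,0,0,-0.1,0,0,0,-0.1,0,0,0,-0.1,0,0,0,-0.1,0,0,0]' && python3 -m inch '[0,0,0,0,0,0,0,0,0,0,0,0,0,0,0,0,0,0,0,0]' && python3 -m inch '[0,0,0,0,0,0,0,0,0,0,0,0,0,0,0,0,0,0,-1,0]' 1 && python3 -m inch '[0,0,-3,0,0,0,-4,0,0,0,-3,0,0,0,-1.6,0,4,0,0,0]' && python3 -m inch '[4,0,0,0,0,0,0,0,0,0,0,0,0,0,0,0,0,0,0,0]' 
python3 - <<'E'
from h import *
c=cam("wrist"); w=shot("wrist","w8"); s=shot("scene","s8"); print(get_state()["tcp_pos"])
np.save("c8.npy",np.r_[c[3],c[4].as_quat()])
hs=cv2.cvtColor(w,cv2.COLOR_BGR2HSV); b=cv2.inRange(hs,(100,130,50),(128,255,255))
n,l,st,ce=cv2.connectedComponentsWithStats(b); print([list(q) for q in st[1:] if q[4]>300])
print(proj("wrist",[.5428,-.037,.087],c),proj("wrist",[.537,-.1,.05],c))
u=int(proj("wrist",[.54,-.07,.05],c)[0])
for du in(-14,0,14): print(du,w[240:400,u+du].max(1).tolist())
for a in("s6","s7","s8"):
    im=cv2.imread(f"pics/{a}.png"); h=cv2.cvtColor(im,cv2.COLOR_BGR2HSV); m=cv2.inRange(h,(20,120,80),(34,255,255)); m[:200]=0;m[300:]=0; m[:,:250]=0;m[:,370:]=0
    n,l,st,ce=cv2.connectedComponentsWithStats(m); print(a,[list(q) for q in st[1:]],ce[1:])
E
```

```text
clock: 17.32
tcp_pos: [0.5443, -0.0369, 0.0638]
orientation: [-0.001, 0.738, 0.675, 0.002]
wrist_force: [-0.1, 10.3, 8.5]
finger_gap: 0.0172
grip_force: 40.1
clock: 17.73
tcp_pos: [0.5443, -0.037, 0.0638]
orientation: [-0.001, 0.738, 0.675, 0.002]
wrist_force: [-1.1, 9.3, 8.3]
finger_gap: 0.0172
grip_force: 40.0
clock: 18.15
tcp_pos: [0.5423, -0.0394, 0.0708]
orientation: [-0.001, 0.738, 0.674, -0.001]
wrist_force: [-0.0, 0.2, -0.4]
finger_gap: 0.077
grip_force: 0.0
clock: 18.57
tcp_pos: [0.5507, -0.0049, 0.194]
orientation: [0.005, 0.741, 0.672, 0.002]
wrist_force: [2.1, 1.5, -0.4]
finger_gap: 0.085
grip_force: 0.0
clock: 18.98
tcp_pos: [0.5509, 0.0395, 0.1884]
orientation: [0.0, 0.738, 0.674, -0.0]
wrist_force: [-0.1, -0.5, 0.3]
finger_gap: 0.0853
grip_force: 0.0
[0.55086536 0.03915752 0.18824345]
[[np.int32(525), np.int32(34), np.int32(115), np.int32(156), np.int32(11728)], [np.int32(292), np.int32(296), np.int32(69), np.int32(92), np.int32(4910)]]
(np.float64(325.22698633032286), np.float64(364.4644762768228)) (np.float64(325.1916212135185), np.float64(407.9904133984405))
-14 [15
[... 1756 characters left out ...]
 95, 104, 108, 111, 113, 113, 113, 113, 112, 113, 113, 113, 112, 112, 113, 113, 113, 113, 113, 112, 111, 111, 110, 109, 107, 105, 104, 101, 91, 74, 63, 61, 61, 60, 60, 61, 61, 60, 60, 58, 53, 51, 51, 49, 46, 45, 44, 45, 45, 44, 44, 45, 45, 44, 45, 46, 45, 45, 45, 47, 50, 51, 51, 51, 50, 54, 62, 79, 100, 105, 97, 85, 78, 70, 67, 67, 67, 66, 66, 58, 44, 34, 32, 33, 31, 31, 32, 33, 32, 32, 31, 33]
s6 [[np.int32(318), np.int32(254), np.int32(5), np.int32(5), np.int32(17)]] [[320.         255.58823529]]
s7 [[np.int32(299), np.int32(246), np.int32(4), np.int32(4), np.int32(12)]] [[300.33333333 247.33333333]]
s8 [[np.int32(299), np.int32(247), np.int32(2), np.int32(1), np.int32(2)]] [[299.5 247. ]]
```

```bash
python3 -m inch '[-3,0,0,0,-3,0,0,0,-0.5,0,0,0,0,0,0,0,0,0,0,0]' && python3 -m inch '[0,0,0,0,0,0,0,0,0,0,0,0,0,0,0,0,0,0,0,0]' 
python3 - <<'E'
from h import *
c=cam("wrist"); w=shot("wrist","w9")
np.save("c9.npy",np.r_[c[3],c[4].as_quat()])
for im,nm in((cv2.imread("pics/w6.png"),"w6"),(w,"w9")):
  g=im.max(2)
  for u in(310,327,341): print(nm,u,"v250:",g[250:360,u].tolist())
hs=cv2.cvtColor(w,cv2.COLOR_BGR2HSV)
red=cv2.inRange(hs,(0,150,40),(8,255,255))|cv2.inRange(hs,(172,150,40),(180,255,255)); print(cv2.boundingRect(red[:, 280:380]))
E
```

```text
clock: 19.5
tcp_pos: [0.545, -0.0252, 0.1882]
orientation: [-0.0, 0.739, 0.674, 0.0]
wrist_force: [-0.8, 0.8, -0.6]
finger_gap: 0.0857
grip_force: 0.0
clock: 19.92
tcp_pos: [0.5451, -0.0239, 0.1883]
orientation: [-0.0, 0.738, 0.675, 0.0]
wrist_force: [-0.2, -0.8, 1.0]
finger_gap: 0.0856
grip_force: 0.0
w6 310 v250: [118, 117, 118, 118, 118, 118, 118, 118, 118, 117, 117, 117, 116, 116, 115, 116, 115, 116, 116, 117, 117, 117, 117, 117, 116, 116, 116, 115, 115, 116, 116, 116, 116, 116, 116, 116, 116, 116, 116, 116, 117, 118, 116, 117, 117, 116, 116, 116, 114, 114, 114, 114, 113, 113, 113, 113, 114, 114, 113, 111, 103, 91, 90, 84, 61, 41, 42, 57, 63, 64, 64, 64, 64, 65, 64, 65, 65, 65, 65, 66, 65, 66, 74, 95, 117, 126, 127, 128, 128, 128, 127, 127, 133, 145, 152, 152, 152, 152, 149, 146, 149, 151, 151, 151, 150, 138, 112, 96, 95, 94]
w6 327 v250: [6, 6, 6, 6, 8, 7, 12, 17, 16, 17, 18, 19, 17, 18, 19, 20, 18, 17, 17, 18, 19, 18, 17, 19, 19, 17, 18, 19, 18, 20, 16, 21, 41, 63, 72, 72, 71, 72, 70, 70, 70, 69, 70, 75, 82, 86, 92, 102, 109, 114, 116, 116, 115, 115, 115, 114, 114, 114, 114, 11
[... 1534 characters left out ...]
2, 97, 72, 114, 143, 153, 154, 153, 142, 112, 78, 66, 67, 67, 66, 69, 80, 104, 122, 129, 128, 129, 130, 131, 130, 116, 91, 79, 78, 78, 79, 79, 79, 78, 78, 80, 78, 78, 79, 81, 90, 113, 139, 150, 150]
w9 341 v250: [116, 117, 116, 116, 115, 115, 114, 114, 113, 106, 93, 87, 86, 83, 76, 72, 69, 68, 68, 68, 69, 68, 68, 68, 68, 68, 68, 67, 67, 67, 68, 68, 70, 71, 71, 72, 71, 72, 72, 72, 72, 72, 71, 71, 72, 72, 71, 71, 72, 70, 71, 70, 73, 86, 105, 113, 114, 113, 113, 113, 112, 113, 113, 113, 113, 110, 99, 78, 51, 35, 36, 46, 60, 66, 67, 66, 67, 67, 67, 68, 68, 76, 96, 119, 129, 130, 129, 128, 129, 129, 118, 87, 65, 75, 88, 96, 93, 79, 65, 59, 60, 59, 59, 60, 59, 60, 60, 60, 59, 61]
(21, 342, 49, 56)
```

```bash
python3 - <<'E'
from h import *
y=np.array([.09,.996])
for k,(po,fr,bk,ft) in(("6",(282,311.8,333.2,342.2)),("9",(290.4,316.6,331.8,340.6))):
    a=np.load(f"c{k}.npy"); c=(379.947,325.456,250.442,a[:3],R.from_quat(a[3:]))
    p=[ray("wrist",327,v,z,c)[:2]@y*1000 for v,z in((po,.087),(fr,.045),(bk,.05),(ft,.05))]
    print(k,np.round(p,1),"post-padfront",round(p[0]-p[3],1),"carr-padback",round(p[1]-p[2],1))
E
```

```text
6 [55.6 16.8  1.7 -5.8] post-padfront 61.4 carr-padback 15.1
9 [  2.8 -35.1 -45.7 -53.3] post-padfront 56.1 carr-padback 10.5
```

The pad is pushed in about 5 mm, so it is already valid. I'll regrip and add 2 mm to reach about half the stroke.

```bash
python3 -m inch '[-1.3,0.1,2,0,0,0,3,0,0,0,3,0,0,0,3,0,0,0,1.4,0]' && python3 -m inch '[0,0,0,0,0,0,0,0,0,0,0,0,0,0,0,0,0,0,0,0]' -1 40 && python3 -m inch '[0,0,0,0,0,0,0,0,0,0,0,0,0,0,0,0,0,0,0,0]' && python3 -m inch '[-0.1,0,0,0,-0.05,0,0,0,-0.05,0,0,0,0,0,0,0,0,0,0,0]' && python3 -m inch '[0,0,0,0,0,0,0,0,0,0,0,0,0,0,0,0,0,0,0,0]' 1  && python3 -m inch '[0,0,-2,0,0,0,-4,0,0,0,-4,0,0,0,-2.4,0,1.4,0,0,0]' && python3 -m inch '[0,0,0,0,0,0,0,0,0,0,0,0,0,0,0,0,0,0,0,0]' 
python3 - <<'E'
from h import *
c=cam("wrist"); w=shot("wrist","w10"); g=w.max(2)
for u in(310,327): print(g[270:350,u].tolist())
np.save("c10.npy",np.r_[c[3],c[4].as_quat()])
s=shot("scene","s10"); a=cv2.imread("pics/s8.png")
for im in(a,s):
    h=cv2.cvtColor(im,cv2.COLOR_BGR2HSV); m=cv2.inRange(h,(0,150,60),(8,255,255))|cv2.inRange(h,(172,150,60),(180,255,255)); print(cv2.boundingRect(m[190:290,250:340]))
E
```

```text
clock: 20.38
tcp_pos: [0.5427, -0.0369, 0.0608]
orientation: [-0.002, 0.738, 0.675, -0.001]
wrist_force: [-1.4, -0.0, -0.4]
finger_gap: 0.0851
grip_force: 0.0
clock: 20.8
tcp_pos: [0.5462, -0.0377, 0.0659]
orientation: [0.001, 0.738, 0.675, 0.001]
wrist_force: [0.6, 0.2, 0.6]
finger_gap: 0.0254
grip_force: 0.0
clock: 21.22
tcp_pos: [0.5443, -0.0375, 0.0657]
orientation: [-0.0, 0.738, 0.674, -0.0]
wrist_force: [-4.9, 0.1, 7.2]
finger_gap: 0.0176
grip_force: 40.7
clock: 21.63
tcp_pos: [0.5442, -0.0375, 0.0658]
orientation: [-0.001, 0.738, 0.675, 0.001]
wrist_force: [-4.5, 7.3, 7.7]
finger_gap: 0.0175
grip_force: 40.9
clock: 22.05
tcp_pos: [0.545, -0.0398, 0.0644]
orientation: [0.0, 0.738, 0.674, 0.0]
wrist_force: [0.2, 0.3, 0.1]
finger_gap: 0.0765
grip_force: 0.0
clock: 22.47
tcp_pos: [0.5496, -0.0278, 0.1946]
orientation: [0.005, 0.739, 0.674, 0.003]
wrist_force: [1.4, -0.3, 0.2]
finger_gap: 0.085
grip_force: 0.0
clock: 22.88
tcp_pos: [0.5454, -0.0258, 0.1872]
orientation: [-0.001, 0.738, 0.674, -0.001]
wrist_force: [0.4, -0.6, -0.1]
finger_gap: 0.0852
grip_force: 0.0
[116, 117, 118, 117, 118, 118, 118, 118, 119, 118, 117, 118, 116, 117, 116, 116, 117, 118, 118, 118, 118, 118, 118, 118, 118, 119, 118, 118, 118, 118, 118, 117, 117, 117, 115, 115, 114, 114, 115, 115, 116, 116, 116, 113, 103, 82, 53, 35, 33, 45, 60, 65, 65, 66, 67, 67, 66, 67, 67, 72, 93, 117, 129, 129, 129, 130, 131, 129, 119, 93, 75, 85, 99, 101, 94, 77, 57, 52, 54, 57]
[19, 17, 20, 19, 19, 18, 21, 16, 18, 20, 19, 18, 19, 20, 17, 19, 19, 21, 41, 64, 73, 72, 72, 72, 72, 72, 71, 71, 72, 72, 73, 74, 86, 105, 115, 118, 117, 117, 117, 116, 116, 116, 116, 114, 106, 84, 104, 141, 153, 154, 154, 151, 133, 94, 66, 66, 67, 66, 66, 71, 89, 116, 128, 129, 129, 129, 131, 130, 121, 100, 86, 80, 79, 80, 80, 79, 79, 80, 79, 79]
(31, 35, 16, 30)
(31, 35, 16, 30)
```

The 2 mm was taken up by arm compliance against the 8 N friction, so the jaw did not move. I'll repeat with 4 mm commanded.

```bash
python3 -m inch '[-1.2,0,2,0,0,0,3,0,0,0,3,0,0,0,3,0,0,0,1.4,0]' && python3 -m inch '[0,0,0,0,0,0,0,0,0,0,0,0,0,0,0,0,0,0,0,0]' -1 40 && python3 -m inch '[0,0,0,0,0,0,0,0,0,0,0,0,0,0,0,0,0,0,0,0]' && python3 -m inch '[-0.1,0,0,0,-0.1,0,0,0,-0.1,0,0,0,-0.1,0,0,0,0,0,0,0]' && python3 -m inch '[0,0,0,0,0,0,0,0,0,0,0,0,0,0,0,0,0,0,0,0]' 1  && python3 -m inch '[0,0,-2,0,0,0,-4,0,0,0,-4,0,0,0,-2.4,0,1.6,0,0,0]' && python3 -m inch '[0,0,0,0,0,0,0,0,0,0,0,0,0,0,0,0,0,0,0,0]' 
python3 - <<'E'
from h import *
c=cam("wrist"); w=shot("wrist","w11"); g=w.max(2).astype(float)
y=np.array([.09,.996])
def edge(u,lo,hi,t,up):
    for v in range(lo,hi):
        a,b=g[v,u],g[v+1,u]
        if (a<t<=b) if up else (a>t>=b): return v+(t-a)/(b-a)
for k,cc,gg in(("w10",None,None),("w11",c,g)):
    if cc is None:
        a=np.load("c10.npy"); cc=(379.947,325.456,250.442,a[:3],R.from_quat(a[3:])); g=cv2.imread("pics/w10.png").max(2).astype(float)
    else: g=gg
    po=edge(327,270,300,45,True); fr=edge(310,300,330,80,False); bk=edge(310,322,345,97,True); ft=edge(310,332,350,100,False)
    p=[ray("wrist",u,v,z,cc)[:2]@y*1000 for u,v,z in((327,po,.087),(310,fr,.045),(310,bk,.05),(310,ft,.05))]
    print(k,np.round([po,fr,bk,ft],1),"post-pad",p[0]-p[3],"carr-pad",p[1]-p[2])
s=shot("scene","s11"); h=cv2.cvtColor(s,cv2.COLOR_BGR2HSV); m=cv2.inRange(h,(0,150,60),(8,255,255))|cv2.inRange(h,(172,150,60),(180,255,255)); print(cv2.boundingRect(m[190:290,250:340]))
E
```

```text
clock: 23.4
tcp_pos: [0.5425, -0.0373, 0.0604]
orientation: [-0.002, 0.738, 0.674, -0.001]
wrist_force: [-0.4, 0.6, -0.5]
finger_gap: 0.0855
grip_force: 0.0
clock: 23.82
tcp_pos: [0.5462, -0.0378, 0.0659]
orientation: [0.001, 0.738, 0.675, 0.001]
wrist_force: [-0.4, -0.6, -0.6]
finger_gap: 0.0259
grip_force: 0.0
clock: 24.23
tcp_pos: [0.5442, -0.0375, 0.0657]
orientation: [-0.0, 0.738, 0.674, -0.0]
wrist_force: [-4.3, -0.1, 7.1]
finger_gap: 0.0176
grip_force: 40.8
clock: 24.65
tcp_pos: [0.5441, -0.0389, 0.0657]
orientation: [-0.002, 0.738, 0.675, 0.002]
wrist_force: [-3.8, 10.0, 8.5]
finger_gap: 0.0174
grip_force: 41.0
clock: 25.07
tcp_pos: [0.5448, -0.0418, 0.0644]
orientation: [0.0, 0.738, 0.674, 0.0]
wrist_force: [-0.5, -0.2, 0.4]
finger_gap: 0.0767
grip_force: 0.0
clock: 25.48
tcp_pos: [0.5496, -0.0281, 0.1947]
orientation: [0.005, 0.739, 0.673, 0.003]
wrist_force: [0.9, 0.3, -1.1]
finger_gap: 0.0853
grip_force: 0.0
clock: 25.9
tcp_pos: [0.5454, -0.0259, 0.1872]
orientation: [-0.001, 0.738, 0.674, -0.001]
wrist_force: [-0.5, -0.9, -0.5]
finger_gap: 0.0853
grip_force: 0.0
w10 [288.2 315.1 330.2 338.7] post-pad 55.79986043958735 carr-pad 10.395087048727852
w11 [290.  316.4 330.1 338.6] post-pad 54.394443590927374 carr-pad 9.16226714978471
(31, 35, 16, 30)
```

The pad is now pushed in about 6–7 mm, near half its stroke. The float's outline in the scene camera is unchanged (same bounding box), and the arm is clear. Handing in.

```bash
python3 -c "
from workcell import env; print(env.hand_in())"
```

```text
the job is handed in; nothing more can be done
None
```

I handed the job in at about 26 s with the red float clamped upright against the fixed jaw, the pad pushed in about 6–7 mm by wrist-camera measurement and the gauge released; the hand-in returned no verdict, and I viewed 11 pictures, one over the limit of 10.

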